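Fetch the paperweight from behind the bottles

ROBOT

A 7-joint arm with a two-finger parallel gripper is mounted at the origin on the work surface. World frame = base frame: x ahead of the robot, y to its left, z up, the work surface at z = 0. Lengths are in m, angles in degrees, forces in N, time in s.
With the tool pointing down it reaches from about 0.4 to 0.85 m from the base axis. Payload 6.9 kg.
Tool frame: the origin (TCP) lies on the centre line of the jaws, within the pads' length; the fingertips stand env.tip_reach ahead of it and the grasp point (between the pads) lies 8 mm behind it (env.tip_reach is the distance from the TCP to the fingertips, in m); z points along the fingers, y is the line along which they close (so a half turn about z gives the same grasp; the last joint's range is limited). The gripper opens to 85 mm and grips with 20 to 120 N. Pads are 22 mm wide; open, the fingers measure 114 mm over their backs; the gripper's body (76 mm by 85 mm) begins 54 mm behind the grasp point. The pads swing forward as they close: fully open they stand 13 mm farther back than shut.
Start: joints at [78.81, 29.078, -13.613, 85.955, 7.202, 65.827, -8.869], TCP at [0.185, -0.597, 0.242] pointing down, gripper open.
Joint ranges: [-176.47, 176.47], [-13.61, 117.27], [-81.72, 77.17], [0.22, 143.17], [-87.28, 267.28], [10, 112.55], [-165.47, 165.47]. Speed limits (degrees/s): [136.94, 136.94, 180, 180, 180, 180, 180].

INTERFACE

Orientations are given as [roll, pitch, yaw] about the fixed x, y, z axes, in that order (R = Rz(yaw) Ry(pitch) Rx(roll)).
In Python, from bench import env gives the robot as it stands.
- The arm moves only by the tool play_rows, never from a script. Its argument "moves" is a list that holds one entry, the list of rows, each a list of 7 numbers: the shift along the tool's x, y, z in m, then the turn, a rotation vector about the tool's x, y, z in rad, then the finger opening in m, from 0 to 0.0854. A call has 1 to 20 rows; each row shifts and turns the commanded pose from where the row before left it, along the tool's axes as they then stand; what a row does not reach is not made up. A row lasts 1/12 s, in which the tool goes at most 41.7 mm and 7.16 degrees, less where a joint would pass 70% of its speed; a pose out of reach is approached as far as the arm can. A call with a gripper value outside its range is refused whole. The fingers move at their own pace and stop on an object; "force" is the grip in N (left out, the last holds). Time passes only in rows, so rows that do not move let the fingers close. It gives the time, the measured TCP pose, the force, the opening and the grip force at its end, in the units of the state.
- env.observe(): the state, without advancing time (a new reading comes with each control period).
- env.camera(name): name is "scene" or "top" or "wrist"; returns (picture, depth): 480x640x3 uint8, red, green, blue; 480x640 float32, m along the optical axis (not along the pixel's ray), 0 where there is no reading.
- env.get_calibration(name): a dict with "fov_y" (degrees; the focal length in pixels is half the picture's height over the tangent of half this angle, whatever the lens; pixels are square), "cx", "cy" (the principal point, pixels), "dist_coeffs" ([k1, k2, p1, p2, k3] as OpenCV has them; the pictures are not rectified), "rvec" (rotation vector, rad) and "tvec" (3), from world to camera coordinates, as OpenCV has them. Camera axes: x right, y down, z forward; pixel columns grow to the right and rows downward; lengths in m; the calibration is good to about 2 mm. A picture is of the moment at which its call begins: read the wrist's pose just before it. get_calibration takes no time and is no camera call; for the wrist camera it gives the pose at the moment of the call.
- env.hand_in(): hands the job in; it is judged then, once.
The state is a dict: "t": time; "qpos": joint angles; "dq": joint speeds; "joint_torque": joint torques, N m; "ee_pos": TCP position; "tool_rot": TCP orientation; "wrist_force": force on the tool from outside, world axes, zero at the start; "moment": the same for the moment, N m; "gripper_width": finger opening in m; "gripper_force": force on a finger pad.
Only numpy, scipy, OpenCV 4.12 (cv2) and the standard library are available. Lean on these libraries where they do the work, as an engineer would, in place of code of your own. Each camera call takes 0.05 s, during which the arm holds its last target. There are 200 camera calls.

TASK

The steel paperweight at the back of the wooden supply tray is hemmed in by three tall containers (glue bottle, spray can, square ink bottle): first stand all three upright on the sheet of scrap card, then set the paperweight down gently, flat on the middle of the square print to hold it while the mount dries. Then put every container back upright where it stood in the tray, the one that was in front again in front and so on. Leave the glue stick and the craft knife where they are.

Things in the scene. Friction and masses are not known exactly. Their poses are not given: they have to be found in the camera images.
- glue_bottle: Loose round white glue bottle, 53 mm diameter to 98 mm height, then a sloping shoulder to 115 mm, a grey collar 27 mm wide and a tapering grey nozzle up to 146 mm; about 0.2 kg. Origin: centre of its underside, z up.
- spray_can: Loose round grey metal spray can with a black cap, 52 mm diameter, 142 mm high (straight sides to 138 mm); about 0.3 kg. Origin: centre of its underside, z up.
- ink_bottle: Loose square amber glass ink bottle with a round black screw cap: body 50 x 50 mm and 96 mm high, neck 28 mm wide up to 106 mm, cap 37 mm diameter up to 132 mm; about 0.28 kg. Origin: centre of its underside, z up, x and y square to its faces (within about 9 degrees of the tray's axes at the start).
- paperweight: Loose round steel slug, 50 mm diameter, 42 mm high (straight sides to 36 mm, bevelled top edge), 0.6 kg. Origin: centre of its underside, z up. At the middle of the tray's back, one container 60 mm in front of it and one 64 mm to each side (between centres), too close for fingers until they are gone; the back wall is 9 mm behind it, so grip it along the tray's y.
- tray: Fixed open wooden tray, 190 mm (its x) by 230 mm (its y), walls 6 mm thick and 24 mm high, inner floor 6 mm above the table. Origin: centre of its underside on the table; x points to its back, away from the robot. The three containers, the paperweight and the glue stick stand on its floor; which container stands in which place changes.
- scrap_card: Fixed sheet of brown scrap card lying on the table, 297 mm (its x) by 210 mm (its y), 2 mm thick, empty at the start: the side area for the three containers. Origin: centre of its underside.
- square_print: Fixed square photo print on mounting card with a white border, 90 x 90 mm, 2 mm thick, lying on the black cutting mat (300 x 220 x 3 mm): where the paperweight goes. Origin: centre of its underside, 3 mm above the table, so its top face is at 5 mm.
- oblong_print: Fixed oblong photo print on the same mat, 90 x 140 mm, 2 mm thick; not the one to weigh down. Origin: centre of its underside.
- glue_stick: Loose upright glue stick with a red cap, 27 mm diameter, 92 mm high, in the front left (+y) corner of the tray: leave it alone. Origin: centre of its underside.
- craft_knife: Loose flat craft knife with a clear blade cap, about 126 mm long (along its y, from -50 to +76 mm), 9 mm wide, 7 mm high, lying on the mat between the two prints: leave it alone. Origin: underside, in the middle of its handle.
There are look-alikes about, which are no part of the job. Of the things shaped like the paperweight, the steel one is meant.

How it is judged (in metres and radians):
On the way, in this order (a step that is already met when the one before it is completed fails the run):
1. all three containers stand upright on the scrap card, let go (x of glue_bottle in the frame of scrap_card between -0.14 and 0.14 m and y of glue_bottle in the frame of scrap_card between -0.097 and 0.097 m and z of each of glue_bottle, spray_can, ink_bottle in the frame of scrap_card below 0.008 m and angle between each of glue_bottle, spray_can, ink_bottle's own z axis and vertical below 0.1 rad and linear speed of each of glue_bottle, spray_can, ink_bottle below 0.03 m/s and contact force between each of glue_bottle, spray_can, ink_bottle and the fingers below 0.2 N and x of spray_can in the frame of scrap_card between -0.14 and 0.14 m and y of spray_can in the frame of scrap_card between -0.097 and 0.097 m and x of ink_bottle in the frame of scrap_card between -0.14 and 0.14 m and y of ink_bottle in the frame of scrap_card between -0.097 and 0.097 m), for 0.2 s.
2. the paperweight lies flat on the middle of the square print, let go, while the three containers are still on the scrap card (all of step 1 and horizontal distance between paperweight and square_print below 0.015 m and z of paperweight in the frame of square_print below 0.008 m and angle between paperweight's own z axis and vertical below 0.1 rad and linear speed of paperweight below 0.03 m/s and contact force between paperweight and the fingers below 0.2 N), for 0.2 s.
At the end, for the whole second after the job is handed in: The paperweight lies flat (within 0.1 rad) within 15 mm of the centre of the square print; the glue bottle, the spray can and the ink bottle each stand upright (within 0.1 rad) within 15 mm of where that container stood at the start; all are released and at rest (horizontal distance between paperweight and square_print below 0.015 m and z of paperweight in the frame of square_print below 0.008 m and angle between each of paperweight, glue_bottle, spray_can, ink_bottle's own z axis and vertical below 0.1 rad and linear speed of each of paperweight, glue_bottle, spray_can, ink_bottle below 0.03 m/s and contact force between each of paperweight, glue_bottle, spray_can, ink_bottle and the fingers below 0.2 N and distance of each of glue_bottle, spray_can, ink_bottle from where it was at the start of the episode below 0.015 m); the robot touches nothing.
It fails at once if a container was tipped by more than 0.6 rad (angle between any of glue_bottle, spray_can, ink_bottle's own z axis and vertical above 0.6 rad).
It fails at once if the paperweight was dropped onto the print (faster than 0.6 m/s within 12 mm of it) (horizontal distance between paperweight and square_print below 0.06 m and z of paperweight in the frame of square_print below 0.014 m and linear speed of paperweight above 0.6 m/s).
It fails at once if the glue stick was moved by more than 20 mm (distance of glue_stick from where it was at the start of the episode above 0.02 m).
It fails at once if the craft knife was moved by more than 20 mm (distance of craft_knife from where it was at the start of the episode above 0.02 m).
It also fails if it takes over 144 s, if anything falls off the work surface, if the arm or the gripper's body presses on something with over 40 N, if the wrist force passes 120 N, or if a joint passes its speed limit or range.

## Working session

There is one attempt and no reset: what is moved stays moved. The work goes in short steps, Python scripts to look and compute and a tool call to move; the robot and the scene stay as the last step left them, time stands still between calls to the robot, and variables do not carry over. Pictures are saved under pics/ and viewed, at most 14 in all, crops included, and the job is handed in when it is done.

Besides the shell and the picture viewer there is one more tool, called after ">>>" as name(argument=value, ...), one argument or row to a line, values as JSON. play_rows: Moves the arm, as the interface text tells. Its arguments: {"type":"object","properties":{"moves":{"type":"array"},"force":{"type":"number"}},"required":["moves"]}

```bash
mkdir -p pics; ls; cat > h.py <<'E'
import numpy as np, cv2
from bench import env
def cal(n):
    c=env.get_calibration(n); f=240/np.tan(np.radians(c["fov_y"])/2)
    K=np.array([[f,0,c["cx"]],[0,f,c["cy"]],[0,0,1]]); R=cv2.Rodrigues(np.array(c["rvec"],float))[0]
    return K,np.array(c["dist_coeffs"],float),R,np.array(c["tvec"],float).ravel()
def ray(C,uv):
    K,d,R,t=C; p=cv2.undistortPoints(np.array(uv,float).reshape(-1,1,2),K,d)[:,0]
    return -R.T@t,np.c_[p,np.ones(len(p))]@R
def onplane(C,uv,z):
    o,D=ray(C,uv); return o+D*((z-o[2])/D[:,2])[:,None]
def world(C,depth):
    K,d,R,t=C; v,u=np.mgrid[:480,:640]; o,D=ray(C,np.c_[u.ravel(),v.ravel()])
    return (o+D*depth.reshape(-1,1)).reshape(480,640,3)
E
python3 - <<'E'
from h import *
s=env.observe(); print(s["t"],s["ee_pos"],s["tool_rot"],s["gripper_width"],env.tip_reach)
for n in("scene","top"):
    C=cal(n); im,de=env.camera(n); print(n,-C[2].T@C[3],C[0][0,0],C[1],(de>0).mean())
    cv2.imwrite(f"pics/{n}0.png",im[:,:,::-1]); np.savez(f"{n}0.npz",im=im,de=de)
E
```

```text
pics
0.0 [ 0.18492906 -0.59650433  0.2414342 ] [-1.79897439e+02  4.08323498e-03  1.72330293e+01] 0.08540039787388888 0.011
scene [1.50492679 0.25616904 0.69604951] 526.1649755543177 [-0.06422202  0.          0.          0.          0.        ] 0.9959830729166667
top [ 0.55570492 -0.04603437  1.25395051] 586.957610404319 [-0.14890658  0.          0.          0.          0.        ] 0.9958561197916667
```

View pics/top0.png

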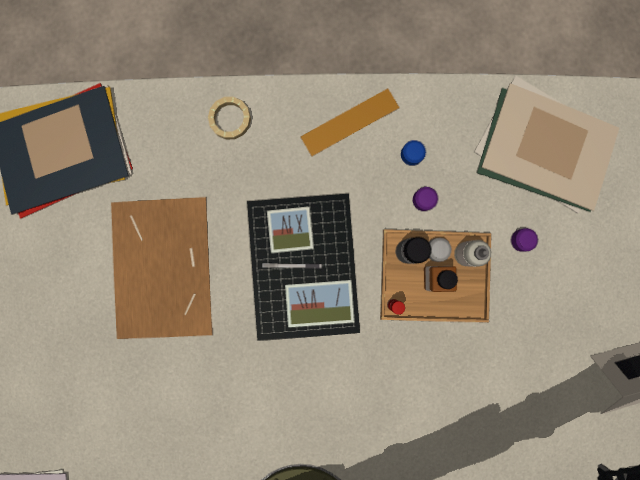

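View pics/scene0.png

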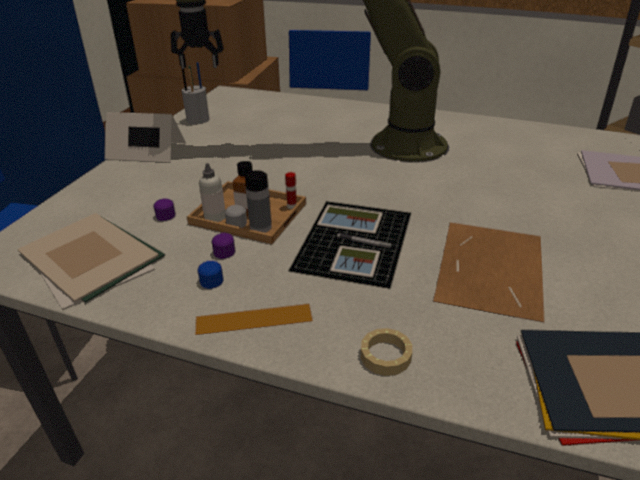

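The top view shows the tray at right: the spray can cap (417,250) on the left (+y), the glue bottle (475,252) on the right, and the ink bottle (445,280) in front. Candidates for the paperweight are the grey steel slug (439,249), purple slugs (426,198) and (525,239), and a blue one (413,153). I choose the steel one in the tray. The square print is at (290,229), the oblong print at (319,304), the knife at (290,265) and the scrap card at (162,268).

```bash
python3 - <<'E'
from h import *
d=np.load("top0.npz"); im,de=d["im"],d["de"]; C=cal("top"); W=world(C,de); Z=W[...,2]
hsv=cv2.cvtColor(im,cv2.COLOR_RGB2HSV)
def box(u0,v0,u1,v1):
    m=np.zeros((480,640),bool); m[v0:v1,u0:u1]=1; return m
def rep(n,m,z=None):
    k,l,s,c=cv2.connectedComponentsWithStats(m.astype(np.uint8)); i=1+s[1:,4].argmax(); m=l==i
    v,u=np.nonzero(m); P=W[m]; (cx,cy),r=cv2.minEnclosingCircle(np.c_[u,v].astype(np.float32))
    zz=np.median(P[:,2]) if z is None else z
    c=onplane(C,[[cx,cy]],zz)[0]; print(n,"px",round(cx,1),round(cy,1),"r_mm",round(r*abs(1.254-zz)/587*1000,1),"n",m.sum(),"z",np.round(np.percentile(P[:,2],[5,50,95]),4),"xy",np.round(c[:2],4),"mean",np.round(P.mean(0)[:2],4)); return m
rep("can",box(395,225,432,270)&(Z>.136))
rep("pw",box(425,232,456,265)&(Z>.040)&(Z<.056))
rep("glue tip",box(460,235,495,270)&(Z>.135))
rep("glue body",box(455,235,495,270)&(Z>.1))
rep("ink cap",box(430,262,462,295)&(Z>.128))
rep("gluestick",box(385,295,410,320)&(Z>.085))
m=rep("ink shoulder",box(425,260,462,297)&(Z>.095)&(Z<.107))
mm=box(420,258,466,300)&(Z>.09); v,u=np.nonzero(mm); 
(c,sz,a)=cv2.minAreaRect(onplane(C,np.c_[u,v],.102)[:,:2].astype(np.float32)*1000); print("ink rect",c,sz,a)
def rect(n,m,z):
    k,l,s,_=cv2.connectedComponentsWithStats(m.astype(np.uint8)); i=1+s[1:,4].argmax()
    ct=max(cv2.findContours((l==i).astype(np.uint8),cv2.RETR_EXTERNAL,cv2.CHAIN_APPROX_NONE)[0],key=cv2.contourArea)[:,0]
    P=onplane(C,ct,z)[:,:2].astype(np.float32)*1000; print(n,cv2.minAreaRect(P))
rect("card",box(90,170,230,360)&(hsv[...,1]>90),.002)
rect("tray",box(365,215,505,335)&(Z>.018)&(Z<.2),.024)
rect("print",box(262,203,318,256)&((hsv[...,2]>70)),.005)
rect("oblong",box(275,272,357,330)&((hsv[...,2]>70)),.005)
rect("mat",box(235,180,370,350)&((hsv[...,2]<60)),.003)
print("table z",np.median(Z[380:400,100:200]))
cv2.imwrite("pics/crop.png",cv2.resize(im[220:330,370:500,::-1],None,fx=5,fy=5,interpolation=cv2.INTER_CUBIC))
E
```

```text
can px 417.5 249.5 r_mm 25.9 n 576 z [0.1437 0.1479 0.1513] xy [ 0.5786 -0.2354] mean [ 0.579  -0.2353]
pw px 439.7 248.9 r_mm 24.5 n 392 z [0.0427 0.0473 0.0518] xy [ 0.5812 -0.299 ] mean [ 0.5813 -0.2998]
glue tip px 483.2 252.0 r_mm 9.7 n 58 z [0.1352 0.1436 0.1533] xy [ 0.5719 -0.3636] mean [ 0.5713 -0.3627]
glue body px 477.5 252.6 r_mm 26.0 n 545 z [0.1047 0.1165 0.1457] xy [ 0.5713 -0.3598] mean [ 0.5712 -0.356 ]
ink cap px 447.6 279.1 r_mm 18.5 n 290 z [0.134  0.1378 0.1421] xy [ 0.5213 -0.2943] mean [ 0.5213 -0.2934]
gluestick px 397.6 307.2 r_mm 13.8 n 153 z [0.0936 0.0979 0.1021] xy [ 0.4665 -0.2023] mean [ 0.467  -0.2014]
ink shoulder px 443.5 278.5 r_mm 32.0 n 315 z [0.0973 0.1017 0.1053] xy [ 0.5214 -0.2941] mean [ 0.5219 -0.2891]
ink rect (523.476806640625, -292.3599548339844) (90.33013153076172, 77.02159881591797) 89.04945373535156
card ((550.3904418945312, 292.9330139160156), (297.4465637207031, 210.3836212158203), 2.057171106338501)
tray ((525.2877807617188, -295.37890625), (231.47877502441406, 191.37635803222656), 87.32550811767578)
print ((628.7492065429688, 11.947380065917969), (96.46969604492188, 94.81884002685547), 3.9274134635925293)
oblong ((469.4743957519531, -44.44374084472656), (93.1649398803711, 150.7719268798828), 3.456958532333374)
mat ((549.1190795898438, -14.435943603515625), (298.2242736816406, 218.71287536621094), 3.5970065593719482)
table z 0.00019180271289109818
```

View pics/crop.png

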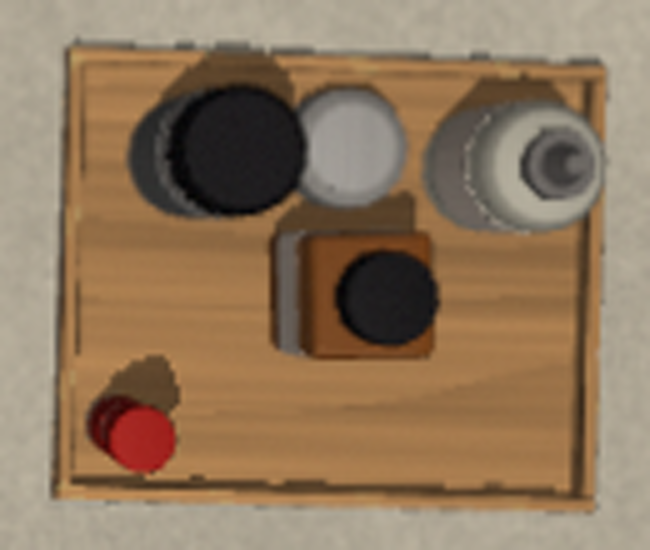

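The crop confirms the layout, with the bare steel slug between can and glue bottle. Distances agree with the spec: can to slug 63.7 mm, ink to slug 60.2 mm, glue to slug 63 mm. Turning the tool to yaw 0 and moving above the ink bottle.

>>> play_rows(
  moves=[
    [[0,0,0,0,0,0.1003,0.085],[0,0,0,0,0,0.1003,0.085],[0,0,0,0,0,0.1003,0.085],[0.0198,-0.0178,0,0,0,0,0.085],[0.0198,-0.0178,0,0,0,0,0.085],[0.0198,-0.0178,0,0,0,0,0.085],[0.0198,-0.0178,0,0,0,0,0.085],[0.0198,-0.0178,0,0,0,0,0.085],[0.0198,-0.0178,0,0,0,0,0.085],[0.0198,-0.0178,0,0,0,0,0.085],[0.0198,-0.0178,0,0,0,0,0.085],[0.0198,-0.0178,0,0,0,0,0.085],[0.0198,-0.0178,0,0,0,0,0.085],[0.0198,-0.0178,0,0,0,0,0.085],[0.0198,-0.0178,0,0,0,0,0.085],[0.0198,-0.0178,0,0,0,0,0.085],[0.0198,-0.0178,0,0,0,0,0.085],[0.0198,-0.0178,0,0,0,0,0.085],[0.0198,-0.0178,0,0,0,0,0.085],[0.0198,-0.0178,0,0,0,0,0.085]],
  ],
  force=40,
)

```text
t: 1.77
ee_pos: [0.5224, -0.2933, 0.2419]
tool_rot: [-180.0, 0.0, -0.0]
wrist_force: [0.5, 0.6, 0.4]
gripper_width: 0.0851
gripper_force: 0.0
```

```bash
python3 - <<'E'
from h import *
s=env.observe(); print(s["t"],s["ee_pos"],s["tool_rot"],s["qpos"])
C=cal("wrist"); im,de=env.camera("wrist"); W=world(C,de); Z=W[...,2]; np.savez("w0.npz",im=im,de=de)
print(-C[2].T@C[3],C[2][2])
cv2.imwrite("pics/w0.png",im[:,:,::-1])
E
```

```text
1.7667 [ 0.5224034  -0.29331777  0.24189842] [-1.79978725e+02  4.38557516e-02 -1.22364322e-02] [ 35.50804706  26.78683221 -13.41364975  90.05927347   6.67804798
  63.98920214 -69.46712559]
[ 0.5983009  -0.29327133  0.37238655] [-0.29514938  0.00175789 -0.9554495 ]
```

View pics/w0.png

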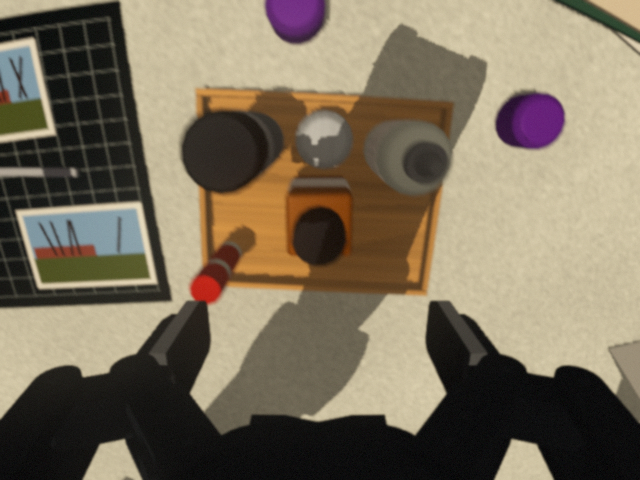

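The wrist view shows the ink cap (319,236), can cap (224,151), slug (323,138), nozzle (425,162) and glue stick (206,289). I'll measure the tops from here as a second view.

```bash
python3 - <<'E'
from h import *
d=np.load("w0.npz"); im,de=d["im"],d["de"]; C=cal("wrist"); W=world(C,de); Z=W[...,2]
def rep(n,b,lo,hi,zt):
    m=np.zeros((480,640),bool); m[b[1]:b[3],b[0]:b[2]]=1; m&=(Z>lo)&(Z<hi)
    k,l,s,_=cv2.connectedComponentsWithStats(m.astype(np.uint8)); m=l==1+s[1:,4].argmax()
    ct=max(cv2.findContours(m.astype(np.uint8),cv2.RETR_EXTERNAL,cv2.CHAIN_APPROX_NONE)[0],key=cv2.contourArea)[:,0]
    P=onplane(C,ct,zt)[:,:2]; c,r=cv2.minEnclosingCircle((P*1000).astype(np.float32)); A=np.c_[2*P,np.ones(len(P))]; f=np.linalg.lstsq(A,(P**2).sum(1),rcond=None)[0]
    print(n,"enc",np.round(c,1),round(r,1),"fit",np.round(f[:2]*1000,1),round(1000*np.sqrt(f[2]+f[0]**2+f[1]**2),1),"z",np.round(np.median(Z[m]),4))
rep("ink",(285,200,355,272),.13,.16,.138)
rep("can",(175,105,270,195),.139,.17,.148)
rep("pw",(290,105,358,172),.038,.06,.048)
rep("glue nozzle",(395,135,455,200),.130,.17,.145)
rep("glue body",(360,110,460,200),.098,.17,.108)
# prints in the top view: white border corners
d=np.load("top0.npz"); im=d["im"]; C=cal("top")
g=im.min(2)
for n,(u0,v0,u1,v1) in dict(sq=(262,203,318,256),ob=(280,276,357,330)).items():
    m=np.zeros((480,640),np.uint8); m[v0:v1,u0:u1]=(g[v0:v1,u0:u1]>130)*255
    m=cv2.morphologyEx(m,cv2.MORPH_OPEN,np.ones((2,2)))
    k,l,s,_=cv2.connectedComponentsWithStats(m); m=(l==1+s[1:,4].argmax()); v,u=np.nonzero(m)
    print(n,cv2.minAreaRect((onplane(C,np.c_[u,v],.005)[:,:2]*1000).astype(np.float32)))
E
```

```text
ink enc [ 527.1 -288.6] 18.8 fit [ 526.9 -288.6] 18.0 z 0.1369
can enc [ 583.5 -231.3] 25.4 fit [ 583.6 -231. ] 24.6 z 0.1472
pw enc [ 586.2 -292.1] 24.4 fit [ 586.  -292.1] 23.7 z 0.0465
glue nozzle enc [ 578.  -353.1] 13.1 fit [ 577.6 -353.2] 12.5 z 0.1325
glue body enc [ 577.  -355.5] 26.2 fit [ 576.8 -355.3] 25.5 z 0.1159
sq ((626.83447265625, 10.403125762939453), (89.87716674804688, 90.22541046142578), 5.061477184295654)
ob ((468.3002014160156, -49.92364501953125), (89.57089233398438, 139.86427307128906), 3.4918198585510254)
```

```bash
cat >> h.py <<'E'
def circ(C,de,b,lo,hi,zt,n=""):
    Z=world(C,de)[...,2]; m=np.zeros((480,640),bool); m[b[1]:b[3],b[0]:b[2]]=1; m&=(Z>lo)&(Z<hi)
    k,l,s,_=cv2.connectedComponentsWithStats(m.astype(np.uint8)); m=l==1+s[1:,4].argmax()
    ct=max(cv2.findContours(m.astype(np.uint8),cv2.RETR_EXTERNAL,cv2.CHAIN_APPROX_NONE)[0],key=cv2.contourArea)[:,0]
    c,r=cv2.minEnclosingCircle((onplane(C,ct,zt)[:,:2]*1000).astype(np.float32)); print(n,np.round(c,1),round(r,1),"z",np.round(np.median(Z[m]),4))
    return np.array(c)
E
python3 - <<'E'
from h import *
s=env.observe(); print(s["t"],s["ee_pos"],s["dq"])
C=cal("wrist"); im,de=env.camera("wrist"); np.savez("w1.npz",im=im,de=de)
circ(C,de,(285,200,355,272),.13,.16,.138,"ink w"); circ(C,de,(175,105,270,195),.139,.17,.148,"can w"); circ(C,de,(290,105,358,172),.038,.06,.048,"pw w")
W=world(C,de); print("wrist plane tilt", [np.round(np.median(W[a:b,c:d].reshape(-1,3),0),4) for a,b,c,d in((200,230,480,500),(40,60,180,200),(330,350,230,250),(20,40,420,440))])
C=cal("scene"); d=np.load("scene0.npz"); W=world(C,d["de"]); Z=W[...,2]
for n,b,lo in(("can",(240,165,275,235),.142),("ink",(230,155,256,210),.133),("glue",(198,160,225,222),.135)):
    m=np.zeros((480,640),bool); m[b[1]:b[3],b[0]:b[2]]=1; m&=(Z>lo)&(Z<.17); print("scene",n,m.sum(),np.round(np.median(W[m],0),4),np.round(W[m].min(0),4),np.round(W[m].max(0),4))
im,de=env.camera("top"); C=cal("top"); W=world(C,de); cv2.imwrite("pics/t1.png",im[200:330,360:520,::-1].repeat(4,0).repeat(4,1))
E
```

```text
1.8167 [ 0.52713939 -0.28758062  0.24192828] [ 1.56668609 -0.98446668 -1.01237578  2.06340552 -1.47427129 -0.6677648
  5.57211887]
ink w [ 522.  -294.9] 18.7 z 0.137
can w [ 579.  -237.5] 25.2 z 0.1468
pw w [ 581.1 -298.9] 24.4 z 0.0465
wrist plane tilt [array([ 0.5124, -0.4634, -0.0012]), array([ 0.667 , -0.167 , -0.0011]), array([ 0.3637, -0.1977, -0.0006]), array([ 0.6849, -0.3869, -0.0012])]
scene can 237 [ 0.5854 -0.2329  0.1488] [ 0.5537 -0.2597  0.1422] [ 0.6056 -0.2106  0.1517]
scene ink 265 [ 0.5734 -0.2539  0.1409] [ 0.5013 -0.3106  0.133 ] [ 0.6072 -0.2264  0.1517]
scene glue 64 [ 0.5744 -0.3611  0.1424] [ 0.5638 -0.3714  0.1351] [ 0.5848 -0.3518  0.1543]
```

View pics/t1.png

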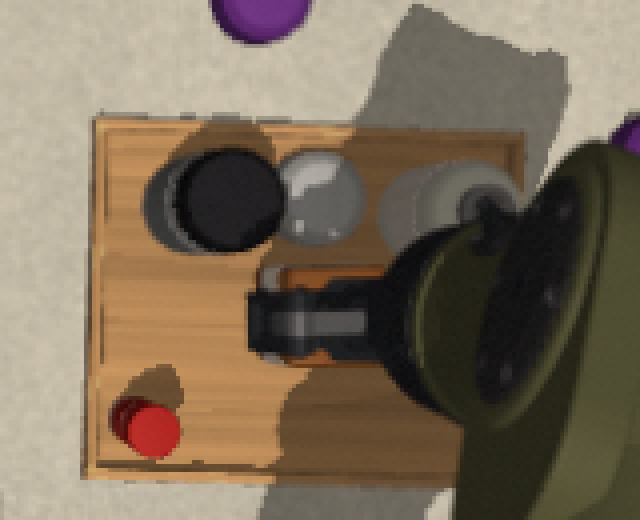

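The earlier offset came from the arm still settling after its move. With the settled image, wrist and top agree within 2 mm. I now ease the moves and descend over the ink cap.

>>> play_rows(
  moves=[
    [[0,0,0,0,0,0,0.085],[0,0,0.01,0,0,0,0.085],[0,0,0.02,0,0,0,0.085],[0,0,0.02,0,0,0,0.085],[0,0,0.01,0,0,0,0.085],[0,0,0.005,0,0,0,0.085],[0,0,0,0,0,0,0.085],[0,0,0,0,0,0,0.085]],
  ],
)

```text
t: 2.58
ee_pos: [0.5218, -0.2949, 0.1776]
tool_rot: [180.0, -0.0, -0.0]
wrist_force: [0.7, -0.1, -0.5]
gripper_width: 0.085
gripper_force: 0.0
```

>>> play_rows(
  moves=[
    [[0,0,0.015,0,0,0,0.085],[0,0,0.02,0,0,0,0.085],[0,0,0.015,0,0,0,0.085],[0,0,0.007,0,0,0,0.085],[0,0,0.0025,0,0,0,0.085],[0,0,0,0,0,0,0.085],[0,0,0,0,0,0,0.06],[0,0,0,0,0,0,0.045],[0,0,0,0,0,0,0.035],[0,0,0,0,0,0,0.02],[0,0,0,0,0,0,0.02],[0,0,0,0,0,0,0.02]],
  ],
  force=40,
)

```text
t: 3.58
ee_pos: [0.5222, -0.2947, 0.1186]
tool_rot: [180.0, -0.1, -0.0]
wrist_force: [0.0, -0.6, 4.9]
gripper_width: 0.0361
gripper_force: 39.7
```

>>> play_rows(
  moves=[
    [[0,0,-0.005,0,0,0,0.02],[0,0,-0.015,0,0,0,0.02],[0,0,-0.03,0,0,0,0.02],[0,0,-0.035,0,0,0,0.02],[0,0,-0.035,0,0,0,0.02],[0,0,-0.025,0,0,0,0.02],[0,0,-0.01,0,0,0,0.02],[0,-0.005,-0.005,0,0,0,0.02],[0,-0.012,0,0,0,0,0.02],[-0.003,-0.018,0,0,0,0,0.02],[-0.003,-0.03,0,0,0,0,0.02],[-0.003,-0.03,0,0,0,0,0.02],[-0.003,-0.03,0,0,0,0,0.02],[-0.003,-0.03,0,0,0,0,0.02],[-0.003,-0.03,0,0,0,0,0.02],[-0.003,-0.03,0,0,0,0,0.02],[-0.003,-0.03,0,0,0,0,0.02],[-0.003,-0.03,0,0,0,0,0.02],[-0.003,-0.03,0,0,0,0,0.02],[-0.003,-0.03,0,0,0,0,0.02]],
  ],
)

```text
t: 5.25
ee_pos: [0.4866, 0.0429, 0.2755]
tool_rot: [-180.0, 0.2, 0.1]
wrist_force: [0.9, 0.2, -1.9]
gripper_width: 0.0356
gripper_force: 40.5
```

>>> play_rows(
  moves=[
    [[-0.003,-0.03,0,0,0,0,0.02],[-0.003,-0.03,0,0,0,0,0.02],[-0.003,-0.03,0,0,0,0,0.02],[-0.003,-0.03,0,0,0,0,0.02],[-0.003,-0.03,0,0,0,0,0.02],[-0.003,-0.03,0,0,0,0,0.02],[-0.003,-0.02,0,0,0,0,0.02],[-0.003,-0.013,0,0,0,0,0.02],[0,-0.01,0.01,0,0,0,0.02],[0,-0.005,0.02,0,0,0,0.02],[0,-0.002,0.03,0,0,0,0.02],[0,0,0.03,0,0,0,0.02],[0,0,0.025,0,0,0,0.02],[0,0,0.015,0,0,0,0.02],[0,0,0.008,0,0,0,0.02],[0,0,0.004,0,0,0,0.02],[0,0,0,0,0,0,0.02],[0,0,0,0,0,0,0.02]],
  ],
)

```text
t: 6.75
ee_pos: [0.4649, 0.2708, 0.136]
tool_rot: [-180.0, -0.0, -0.0]
wrist_force: [-0.3, 0.7, -2.5]
gripper_width: 0.0359
gripper_force: 40.6
```

>>> play_rows(
  moves=[
    [[0,0,0.007,0,0,0,0.02],[0,0,0.007,0,0,0,0.02],[0,0,0.004,0,0,0,0.02],[0,0,0.002,0,0,0,0.02],[0,0,0.001,0,0,0,0.02],[0,0,0,0,0,0,0.02],[0,0,0,0,0,0,0.02]],
  ],
)

```text
t: 7.33
ee_pos: [0.4649, 0.2708, 0.1149]
tool_rot: [-180.0, -0.0, -0.0]
wrist_force: [-1.0, 0.6, -2.6]
gripper_width: 0.0359
gripper_force: 40.8
```

>>> play_rows(
  moves=[
    [[0,0,0.001,0,0,0,0.02],[0,0,0.0005,0,0,0,0.02],[0,0,0,0,0,0,0.02]],
  ],
)

```text
t: 7.58
ee_pos: [0.4653, 0.2708, 0.1146]
tool_rot: [-180.0, -0.1, -0.0]
wrist_force: [-2.3, -2.2, 9.9]
gripper_width: 0.036
gripper_force: 41.8
```

>>> play_rows(
  moves=[
    [[0,0,0,0,0,0,0.045],[0,0,0,0,0,0,0.065],[0,0,0,0,0,0,0.085],[0,0,0,0,0,0,0.085],[0,0,0,0,0,0,0.085],[0,0,-0.01,0,0,0,0.085],[0,0,-0.025,0,0,0,0.085],[0,0,-0.035,0,0,0,0.085],[0,0,-0.03,0,0,0,0.085],[0,0.01,-0.02,0,0,0,0.085],[0,0.02,-0.01,0,0,0,0.085],[0.008,0.036,0,0,0,0,0.085],[0.008,0.036,0,0,0,0,0.085],[0.008,0.036,0,0,0,0,0.085],[0.008,0.036,0,0,0,0,0.085],[0.008,0.036,0,0,0,0,0.085],[0.008,0.036,0,0,0,0,0.085],[0.008,0.036,0,0,0,0,0.085]],
  ],
)

```text
t: 9.08
ee_pos: [0.5209, -0.0131, 0.2442]
tool_rot: [-180.0, -0.0, 0.0]
wrist_force: [-0.3, 0.8, 0.1]
gripper_width: 0.0848
gripper_force: 0.0
```

```bash
python3 - <<'E'
from h import *
C=cal("top"); im,de=env.camera("top"); cv2.imwrite("pics/t2.png",im[:,:,::-1])
circ(C,de,(110,190,230,350),.126,.15,.134,"ink")
E
```

```text
ink [464.  268.6] 19.0 z 0.1341
```

>>> play_rows(
  moves=[
    [[0.008,0.036,0,0,0,0,0.085],[0.008,0.036,0,0,0,0,0.085],[0.008,0.036,0,0,0,0,0.085],[0.008,0.036,0,0,0,0,0.085],[0.012,0.03,0,0,0,0,0.085],[0.008,0.024,0,0,0,0,0.085],[0.004,0.015,0,0,0,0,0.085],[0.002,0.008,0.01,0,0,0,0.085],[0,0.004,0.02,0,0,0,0.085],[0,0,0.02,0,0,0,0.085],[0,0,0.01,0,0,0,0.085],[0,0,0,0,0,0,0.085],[0,0,0,0,0,0,0.085]],
  ],
)

```text
t: 10.22
ee_pos: [0.5787, -0.2353, 0.1833]
tool_rot: [-180.0, 0.0, 0.1]
wrist_force: [0.5, -0.7, 0.6]
gripper_width: 0.0847
gripper_force: 0.0
```

Adjust y by about −1 mm, then descend 71 mm to 0.112.

>>> play_rows(
  moves=[
    [[0,0.001,0.01,0,0,0,0.085],[0,0,0.02,0,0,0,0.085],[0,0,0.02,0,0,0,0.085],[0,0,0.013,0,0,0,0.085],[0,0,0.006,0,0,0,0.085],[0,0,0.002,0,0,0,0.085],[0,0,0,0,0,0,0.07],[0,0,0,0,0,0,0.06],[0,0,0,0,0,0,0.05],[0,0,0,0,0,0,0.04],[0,0,0,0,0,0,0.04],[0,0,0,0,0,0,0.04]],
  ],
  force=40,
)

```text
t: 11.22
ee_pos: [0.5796, -0.2374, 0.1137]
tool_rot: [180.0, -0.1, 0.0]
wrist_force: [0.2, 0.8, 6.3]
gripper_width: 0.0508
gripper_force: 41.7
```

>>> play_rows(
  moves=[
    [[0,0,-0.005,0,0,0,0.04],[0,0,-0.015,0,0,0,0.04],[0,0,-0.03,0,0,0,0.04],[0,0,-0.035,0,0,0,0.04],[0,0,-0.035,0,0,0,0.04],[0,0,-0.025,0,0,0,0.04],[0,0,-0.01,0,0,0,0.04],[0,-0.005,-0.005,0,0,0,0.04],[0,-0.012,0,0,0,0,0.04],[0,-0.018,0,0,0,0,0.04],[-0.002,-0.03,0,0,0,0,0.04],[-0.002,-0.03,0,0,0,0,0.04],[-0.002,-0.03,0,0,0,0,0.04],[-0.002,-0.03,0,0,0,0,0.04],[-0.002,-0.03,0,0,0,0,0.04],[-0.002,-0.03,0,0,0,0,0.04],[-0.002,-0.03,0,0,0,0,0.04],[-0.002,-0.03,0,0,0,0,0.04],[-0.002,-0.03,0,0,0,0,0.04],[-0.002,-0.03,0,0,0,0,0.04]],
  ],
)

```text
t: 12.88
ee_pos: [0.5568, 0.0999, 0.2698]
tool_rot: [180.0, 0.3, 0.1]
wrist_force: [1.0, -0.7, -2.2]
gripper_width: 0.0507
gripper_force: 42.5
```

>>> play_rows(
  moves=[
    [[-0.002,-0.03,0,0,0,0,0.04],[-0.002,-0.03,0,0,0,0,0.04],[0,-0.03,0,0,0,0,0.04],[0,-0.03,0,0,0,0,0.04],[0,-0.02,0,0,0,0,0.04],[0,-0.013,0,0,0,0,0.04],[0,-0.01,0.01,0,0,0,0.04],[0,-0.006,0.02,0,0,0,0.04],[0,-0.003,0.03,0,0,0,0.04],[0,0,0.03,0,0,0,0.04],[0,0,0.03,0,0,0,0.04],[0,0,0.022,0,0,0,0.04],[0,0,0.012,0,0,0,0.04],[0,0,0.005,0,0,0,0.04],[0,0,0.002,0,0,0,0.04],[0,0,0,0,0,0,0.04],[0,0,0,0,0,0,0.04]],
  ],
)

```text
t: 14.3
ee_pos: [0.555, 0.2692, 0.1113]
tool_rot: [180.0, -0.0, -0.0]
wrist_force: [-0.6, 0.2, -3.4]
gripper_width: 0.0505
gripper_force: 42.4
```

>>> play_rows(
  moves=[
    [[0,0,0.001,0,0,0,0.04],[0,0,0.001,0,0,0,0.04],[0,0,0,0,0,0,0.04],[0,0,0,0,0,0,0.04]],
  ],
)

```text
t: 14.63
ee_pos: [0.5551, 0.2697, 0.1097]
tool_rot: [-180.0, -0.0, -0.0]
wrist_force: [0.0, 0.0, -0.2]
gripper_width: 0.0505
gripper_force: 42.5
```

>>> play_rows(
  moves=[
    [[0,0,0.0005,0,0,0,0.04],[0,0,0,0,0,0,0.06],[0,0,0,0,0,0,0.075],[0,0,0,0,0,0,0.085],[0,0,0,0,0,0,0.085],[0,0,-0.01,0,0,0,0.085],[0,0,-0.025,0,0,0,0.085],[0,0,-0.035,0,0,0,0.085],[0,0,-0.03,0,0,0,0.085],[0,0.01,-0.02,0,0,0,0.085],[0,0.02,-0.01,0,0,0,0.085],[0,0.036,0,0,0,0,0.085],[0.001,0.036,0,0,0,0,0.085],[0.001,0.036,0,0,0,0,0.085],[0.001,0.036,0,0,0,0,0.085],[0.001,0.036,0,0,0,0,0.085],[0.001,0.036,0,0,0,0,0.085],[0.002,0.036,0,0,0,0,0.085],[0.002,0.036,0,0,0,0,0.085],[0.002,0.036,0,0,0,0,0.085]],
  ],
)

```text
t: 16.3
ee_pos: [0.5657, -0.0861, 0.2398]
tool_rot: [180.0, -0.1, 0.0]
wrist_force: [0.6, -0.8, -0.3]
gripper_width: 0.0849
gripper_force: 0.0
```

>>> play_rows(
  moves=[
    [[0.002,0.036,0,0,0,0,0.085],[0.001,0.036,0,0,0,0,0.085],[0.001,0.036,0,0,0,0,0.085],[0.001,0.036,0,0,0,0,0.085],[0,0.036,0,0,0,0,0.085],[0,0.036,0,0,0,0,0.085],[0,0.026,0,0,0,0,0.085],[0,0.017,0,0,0,0,0.085],[0,0.01,0,0,0,0,0.085],[0,0.005,0,0,0,0,0.085],[0,0.002,0.01,0,0,0,0.085],[0,0,0.015,0,0,0,0.085],[0,0,0.015,0,0,0,0.085],[0,0,0.008,0,0,0,0.085],[0,0,0,0,0,0,0.085],[0,0,0,0,0,0,0.085]],
  ],
)

```text
t: 17.63
ee_pos: [0.571, -0.3591, 0.1907]
tool_rot: [-179.9, 0.0, 0.1]
wrist_force: [0.2, 0.1, 0.9]
gripper_width: 0.0848
gripper_force: 0.0
```

```bash
python3 - <<'E'
from h import *
s=env.observe(); print(s["t"],s["ee_pos"],np.abs(s["dq"]).max())
C=cal("wrist"); im,de=env.camera("wrist"); cv2.imwrite("pics/w2.png",im[:,:,::-1])
circ(C,de,(200,60,460,300),.112,.2,.12,"glue")
C=cal("top"); im,de=env.camera("top"); circ(C,de,(110,190,230,260+5),.137,.16,.144,"can")
E
```

```text
17.6333 [ 0.57103347 -0.359149    0.19065842] 1.5464625944671033
glue [ 573.4 -363.2] 22.1 z 0.1214
can [559.3 269.8] 24.5 z 0.1441
```

View pics/w2.png

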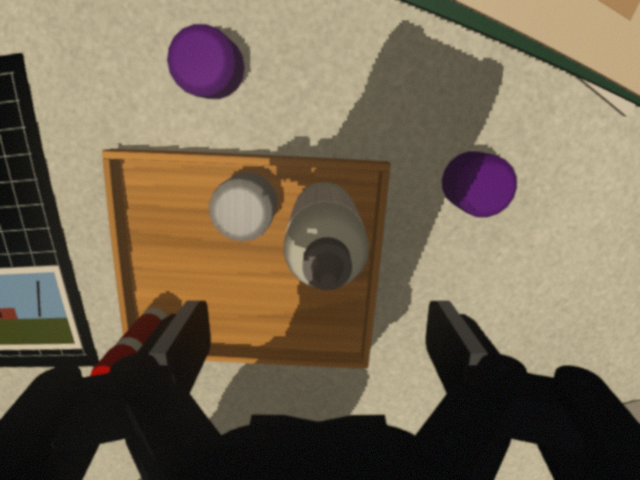

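The wrist view shows the glue nozzle at (327,262) and the paperweight at (243,208), with the front and left places now empty. Descending on the glue bottle.

>>> play_rows(
  moves=[
    [[0.001,0.003,0.01,0,0,0,0.085],[0,0,0.02,0,0,0,0.085],[0,0,0.02,0,0,0,0.085],[0,0,0.02,0,0,0,0.085],[0,0,0.014,0,0,0,0.085],[0,0,0.008,0,0,0,0.085],[0,0,0.003,0,0,0,0.085],[0,0,0,0,0,0,0.085],[0,0,0,0,0,0,0.07],[0,0,0,0,0,0,0.06],[0,0,0,0,0,0,0.05],[0,0,0,0,0,0,0.04],[0,0,0,0,0,0,0.04],[0,0,0,0,0,0,0.04]],
  ],
  force=40,
)

```text
t: 18.9
ee_pos: [0.5725, -0.3638, 0.0973]
tool_rot: [179.9, -0.1, -0.0]
wrist_force: [-0.3, -0.6, 6.0]
gripper_width: 0.0512
gripper_force: 41.6
```

>>> play_rows(
  moves=[
    [[0,0,-0.005,0,0,0,0.04],[0,0,-0.015,0,0,0,0.04],[0,0,-0.03,0,0,0,0.04],[0,0,-0.035,0,0,0,0.04],[0,0,-0.035,0,0,0,0.04],[0,0,-0.025,0,0,0,0.04],[0,0,-0.01,0,0,0,0.04],[0,-0.005,-0.005,0,0,0,0.04],[0,-0.012,0,0,0,0,0.04],[0,-0.018,0,0,0,0,0.04],[0.004,-0.03,0,0,0,0,0.04],[0.004,-0.03,0,0,0,0,0.04],[0.004,-0.03,0,0,0,0,0.04],[0.004,-0.03,0,0,0,0,0.04],[0.004,-0.03,0,0,0,0,0.04],[0.004,-0.03,0,0,0,0,0.04],[0.004,-0.03,0,0,0,0,0.04],[0.004,-0.03,0,0,0,0,0.04],[0.004,-0.03,0,0,0,0,0.04],[0.004,-0.03,0,0,0,0,0.04]],
  ],
)

```text
t: 20.57
ee_pos: [0.6101, -0.0257, 0.2532]
tool_rot: [-180.0, 0.3, 0.1]
wrist_force: [0.1, -0.5, -1.8]
gripper_width: 0.0514
gripper_force: 42.3
```

>>> play_rows(
  moves=[
    [[0.004,-0.03,0,0,0,0,0.04],[0.004,-0.03,0,0,0,0,0.04],[0.004,-0.03,0,0,0,0,0.04],[0.004,-0.03,0,0,0,0,0.04],[0.004,-0.03,0,0,0,0,0.04],[0.004,-0.03,0,0,0,0,0.04],[0.004,-0.03,0,0,0,0,0.04],[0,-0.03,0,0,0,0,0.04],[0,-0.025,0,0,0,0,0.04],[0,-0.015,0,0,0,0,0.04],[0,-0.01,0.01,0,0,0,0.04],[0,-0.006,0.02,0,0,0,0.04],[0,-0.003,0.03,0,0,0,0.04],[0,0,0.03,0,0,0,0.04],[0,0,0.03,0,0,0,0.04],[0,0,0.022,0,0,0,0.04],[0,0,0.012,0,0,0,0.04],[0,0,0.005,0,0,0,0.04],[0,0,0.002,0,0,0,0.04],[0,0,0,0,0,0,0.04]],
  ],
)

```text
t: 22.23
ee_pos: [0.6403, 0.2704, 0.0952]
tool_rot: [-180.0, -0.0, -0.0]
wrist_force: [0.2, 0.3, -1.1]
gripper_width: 0.0512
gripper_force: 42.3
```

>>> play_rows(
  moves=[
    [[0,0,0,0,0,0,0.04],[0,0,0.001,0,0,0,0.04],[0,0,0.001,0,0,0,0.04],[0,0,0,0,0,0,0.04]],
  ],
)

```text
t: 22.57
ee_pos: [0.6401, 0.2708, 0.0934]
tool_rot: [-180.0, -0.1, -0.0]
wrist_force: [-0.3, 1.2, -1.0]
gripper_width: 0.0512
gripper_force: 42.4
```

>>> play_rows(
  moves=[
    [[0,0,0.0007,0,0,0,0.04],[0,0,0,0,0,0,0.06],[0,0,0,0,0,0,0.075],[0,0,0,0,0,0,0.085],[0,0,0,0,0,0,0.085],[0,0,-0.01,0,0,0,0.085],[0,0,-0.025,0,0,0,0.085],[0,0,-0.035,0,0,0,0.085],[0,0,-0.035,0,0,0,0.085],[0,0,-0.03,0,0,0,0.085],[0,0.01,-0.01,0,0,0,0.085],[0,0.02,0,0,0,0,0.085],[-0.004,0.036,0,0,0,0,0.085],[-0.004,0.036,0,0,0,0,0.085],[-0.004,0.036,0,0,0,0,0.085],[-0.004,0.036,0,0,0,0,0.085],[-0.004,0.036,0,0,0,0,0.085],[-0.004,0.036,0,0,0,0,0.085],[-0.004,0.036,0,0,0,0,0.085],[-0.004,0.036,0,0,0,0,0.085]],
  ],
)

```text
t: 24.23
ee_pos: [0.6071, -0.0493, 0.2375]
tool_rot: [180.0, -0.0, -0.0]
wrist_force: [1.4, -0.8, -0.3]
gripper_width: 0.0851
gripper_force: 0.0
```

>>> play_rows(
  moves=[
    [[-0.005,0.036,0,0,0,0,0.085],[-0.005,0.036,0,0,0,0,0.085],[-0.005,0.036,0,0,0,0,0.085],[-0.005,0.036,0,0,0,0,0.085],[-0.004,0.036,0,0,0,0,0.085],[-0.003,0.03,0,0,0,0,0.085],[0,0.02,0,0,0,0,0.085],[0,0.013,0.01,0,0,0,0.085],[0,0.006,0.02,0,0,0,0.085],[0,0.003,0.03,0,0,0,0.085],[0,0,0.02,0,0,0,0.085],[0,0,0.01,0,0,0,0.085],[0,0,0,0,0,0,0.085],[0,0,0,0,0,0,0.085]],
  ],
)

```text
t: 25.4
ee_pos: [0.5811, -0.2986, 0.1472]
tool_rot: [-180.0, 0.0, 0.1]
wrist_force: [-0.4, -0.6, 0.2]
gripper_width: 0.085
gripper_force: 0.0
```

```bash
python3 - <<'E'
from h import *
s=env.observe(); print(s["t"],s["ee_pos"],np.abs(s["dq"]).max())
C=cal("wrist"); im,de=env.camera("wrist"); Z=world(C,de)[...,2]; im2=im.copy()
circ(C,de,(230,60,420,300),.040,.06,.048,"pw")
C=cal("top"); im,de=env.camera("top"); cv2.imwrite("pics/t3.png",im[:,:,::-1])
circ(C,de,(110,190,230,250),.137,.16,.144,"can or glue"); circ(C,de,(110,190,230,239),.1,.16,.108,"glue");circ(C,de,(110,238,230,274),.136,.16,.144,"can");circ(C,de,(110,280,230,350),.126,.16,.134,"ink")
E
```

```text
25.4 [ 0.58113283 -0.29857206  0.1471877 ] 1.667001720999265
pw [ 582.7 -299.3] 24.1 z 0.0465
can or glue [636.9 268.4] 6.2 z 0.1461
glue [637.2 267.8] 26.1 z 0.1132
can [553.6 269. ] 25.8 z 0.1441
ink [464.2 268.6] 19.1 z 0.1341
```

View pics/t3.png

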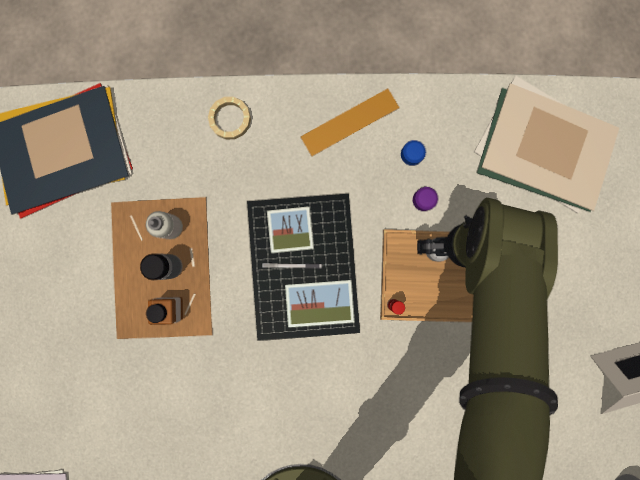

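All three stand on the card: glue (163,223), can (155,266), ink (158,313). Now the paperweight.

>>> play_rows(
  moves=[
    [[0.001,0.0005,0.01,0,0,0,0.085],[0,0,0.02,0,0,0,0.085],[0,0,0.025,0,0,0,0.085],[0,0,0.025,0,0,0,0.085],[0,0,0.02,0,0,0,0.085],[0,0,0.014,0,0,0,0.085],[0,0,0.007,0,0,0,0.085],[0,0,0.002,0,0,0,0.085],[0,0,0,0,0,0,0.085],[0,0,0,0,0,0,0.07],[0,0,0,0,0,0,0.06],[0,0,0,0,0,0,0.05],[0,0,0,0,0,0,0.04],[0,0,0,0,0,0,0.04],[0,0,0,0,0,0,0.04]],
  ],
  force=60,
)

```text
t: 26.75
ee_pos: [0.5824, -0.3, 0.0256]
tool_rot: [180.0, -0.1, -0.0]
wrist_force: [-1.1, 1.3, 5.2]
gripper_width: 0.0484
gripper_force: 61.4
```

>>> play_rows(
  moves=[
    [[0,0,-0.005,0,0,0,0.04],[0,0,-0.015,0,0,0,0.04],[0,0,-0.03,0,0,0,0.04],[0,0,-0.03,0,0,0,0.04],[0,0,-0.025,0,0,0,0.04],[0,0,-0.01,0,0,0,0.04],[0,-0.01,-0.005,0,0,0,0.04],[0.005,-0.02,0,0,0,0,0.04],[0.005,-0.03,0,0,0,0,0.04],[0.005,-0.03,0,0,0,0,0.04],[0.005,-0.03,0,0,0,0,0.04],[0.005,-0.03,0,0,0,0,0.04],[0.005,-0.03,0,0,0,0,0.04],[0.005,-0.03,0,0,0,0,0.04],[0.005,-0.03,0,0,0,0,0.04],[0.005,-0.03,0,0,0,0,0.04],[0,-0.02,0,0,0,0,0.04],[0,-0.012,0,0,0,0,0.04],[0,-0.006,0.01,0,0,0,0.04],[0,-0.003,0.015,0,0,0,0.04]],
  ],
)

```text
t: 28.42
ee_pos: [0.6269, 0.0119, 0.1187]
tool_rot: [180.0, -0.1, 0.1]
wrist_force: [-0.2, -0.2, -6.1]
gripper_width: 0.0483
gripper_force: 63.9
```

>>> play_rows(
  moves=[
    [[0,0,0.02,0,0,0,0.04],[0,0,0.02,0,0,0,0.04],[0,0,0.015,0,0,0,0.04],[0,0,0.01,0,0,0,0.04],[0,0,0.005,0,0,0,0.04],[0,0,0,0,0,0,0.04],[0,0,0,0,0,0,0.04]],
  ],
)

```text
t: 29.0
ee_pos: [0.6269, 0.0106, 0.0491]
tool_rot: [180.0, -0.0, -0.0]
wrist_force: [0.6, 0.3, -6.3]
gripper_width: 0.0481
gripper_force: 63.8
```

```bash
python3 - <<'E'
from h import *
s=env.observe(); print(s["t"],s["ee_pos"],s["wrist_force"])
C=cal("wrist"); im,de=env.camera("wrist"); cv2.imwrite("pics/w4.png",im[:,:,::-1])
E
```

```text
29.0 [0.62694297 0.01059508 0.04913084] [ 0.57223361  0.31272101 -6.30017128]
```

View pics/w4.png

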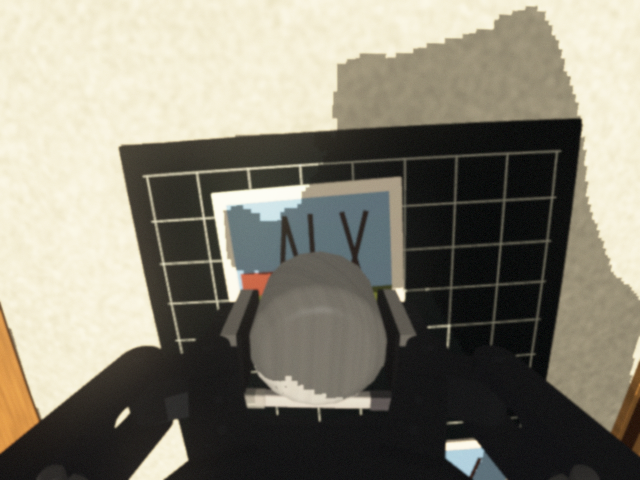

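The slug hangs over the square print. The print's back corners are at (212,192) and (402,178). I'll compute its centre from those.

```bash
python3 - <<'E'
from h import *
P=onplane(cal("wrist"),[[212,192],[403,178]],.005)[:,:2]; d=P[1]-P[0]; L=np.linalg.norm(d); d/=L; n=np.array([d[1],-d[0]])
print(P,L); n*= -1 if n[0]>0 else 1; print(P.mean(0)+.045*n, env.observe()["ee_pos"])
E
```

```text
[[ 0.67067534  0.06110696]
 [ 0.67710952 -0.02875992]] 0.0900969195334571
[0.62900732 0.01295989] [0.62732269 0.0108127  0.04970151]
```

>>> play_rows(
  moves=[
    [[0.001,-0.0015,0.005,0,0,0,0.04],[0,0,0.008,0,0,0,0.04],[0,0,0.006,0,0,0,0.04],[0,0,0.003,0,0,0,0.04],[0,0,0.001,0,0,0,0.04],[0,0,0.001,0,0,0,0.04],[0,0,0.001,0,0,0,0.04],[0,0,0,0,0,0,0.04]],
  ],
)

```text
t: 29.72
ee_pos: [0.6276, 0.0126, 0.0247]
tool_rot: [180.0, 0.0, -0.0]
wrist_force: [-2.3, -0.6, -0.3]
gripper_width: 0.048
gripper_force: 64.3
```

>>> play_rows(
  moves=[
    [[0,0,0.0003,0,0,0,0.04],[0,0,0,0,0,0,0.06],[0,0,0,0,0,0,0.075],[0,0,0,0,0,0,0.085],[0,0,0,0,0,0,0.085],[0,0,-0.01,0,0,0,0.085],[0,0,-0.02,0,0,0,0.085],[0,0,-0.035,0,0,0,0.085],[0,0,-0.035,0,0,0,0.085],[0,0,-0.035,0,0,0,0.085],[0,0,-0.035,0,0,0,0.085],[0,0,-0.03,0,0,0,0.085],[0,-0.01,-0.01,0,0,0,0.085],[0.002,-0.02,-0.005,0,0,0,0.085],[0.002,-0.03,0,0,0,0,0.085]],
  ],
)

```text
t: 30.97
ee_pos: [0.6329, 0.07, 0.2414]
tool_rot: [179.9, -0.2, -0.3]
wrist_force: [0.9, 0.8, -0.9]
gripper_width: 0.0847
gripper_force: 0.0
```

```bash
python3 - <<'E'
from h import *
C=cal("top"); im,de=env.camera("top"); print(env.observe()["ee_pos"])
circ(C,de,(262,200,320,262),.037,.06,.047,"pw"); cv2.imwrite("pics/t5.png",im[180:350,240:380,::-1].repeat(4,0).repeat(4,1)[:600])
E
```

```text
[0.63180633 0.08095257 0.24051002]
pw [626.1  13. ] 24.7 z 0.0461
```

View pics/t5.png

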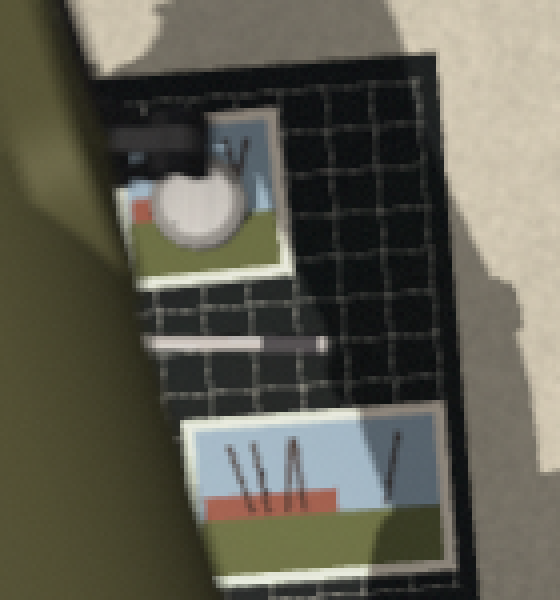

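The slug sits upright on the square print, about 3 mm off centre, and the knife is untouched. Now to the glue bottle, to put it back first.

>>> play_rows(
  moves=[
    [[0.001,-0.02,0,0,0,0,0.085],[0.001,-0.03,0,0,0,0,0.085],[0.001,-0.03,0,0,0,0,0.085],[0.001,-0.03,0,0,0,0,0.085],[0.001,-0.03,0,0,0,0,0.085],[0.001,-0.025,0,0,0,0,0.085],[0.001,-0.018,0,0,0,0,0.085],[0.001,-0.01,0,0,0,0,0.085],[0.001,-0.004,0.01,0,0,0,0.085],[0,-0.002,0.02,0,0,0,0.085],[0,0,0.015,0,0,0,0.085],[0,0,0.005,0,0,0,0.085],[0,0,0,0,0,0,0.085],[0,0,0,0,0,0,0.085]],
  ],
)

```text
t: 32.18
ee_pos: [0.6412, 0.2705, 0.1889]
tool_rot: [180.0, 0.0, -0.1]
wrist_force: [-0.4, -0.3, 0.0]
gripper_width: 0.0851
gripper_force: 0.0
```

```bash
python3 - <<'E'
from h import *
print(env.observe()["ee_pos"]); C=cal("wrist"); im,de=env.camera("wrist")
Z=world(C,de)[...,2]
circ(C,de,(200,100,460,330),.110,.2,.116,"glue")
E
```

```text
[0.64124588 0.27047955 0.18890895]
glue [640.6 271. ] 21.1 z 0.127
```

>>> play_rows(
  moves=[
    [[-0.0005,0,0.01,0,0,0,0.085],[0,0,0.02,0,0,0,0.085],[0,0,0.02,0,0,0,0.085],[0,0,0.02,0,0,0,0.085],[0,0,0.015,0,0,0,0.085],[0,0,0.007,0,0,0,0.085],[0,0,0.003,0,0,0,0.085],[0,0,0,0,0,0,0.085],[0,0,0,0,0,0,0.07],[0,0,0,0,0,0,0.06],[0,0,0,0,0,0,0.05],[0,0,0,0,0,0,0.04],[0,0,0,0,0,0,0.04],[0,0,0,0,0,0,0.04]],
  ],
  force=40,
)

```text
t: 33.4
ee_pos: [0.6412, 0.2719, 0.0954]
tool_rot: [-179.9, -0.1, -0.0]
wrist_force: [-1.0, -0.3, 6.2]
gripper_width: 0.0513
gripper_force: 41.8
```

>>> play_rows(
  moves=[
    [[0,0,-0.005,0,0,0,0.04],[0,0,-0.015,0,0,0,0.04],[0,0,-0.03,0,0,0,0.04],[0,0,-0.035,0,0,0,0.04],[0,0,-0.035,0,0,0,0.04],[0,0,-0.025,0,0,0,0.04],[0,0,-0.01,0,0,0,0.04],[0,0.005,-0.005,0,0,0,0.04],[0,0.012,0,0,0,0,0.04],[0,0.018,0,0,0,0,0.04],[-0.004,0.03,0,0,0,0,0.04],[-0.004,0.03,0,0,0,0,0.04],[-0.004,0.03,0,0,0,0,0.04],[-0.004,0.03,0,0,0,0,0.04],[-0.004,0.03,0,0,0,0,0.04],[-0.004,0.03,0,0,0,0,0.04],[-0.004,0.03,0,0,0,0,0.04],[-0.004,0.03,0,0,0,0,0.04],[-0.004,0.03,0,0,0,0,0.04],[-0.004,0.03,0,0,0,0,0.04]],
  ],
)

```text
t: 35.07
ee_pos: [0.5982, -0.0664, 0.2512]
tool_rot: [180.0, 0.3, -0.1]
wrist_force: [-0.0, -0.3, -1.9]
gripper_width: 0.0512
gripper_force: 42.3
```

>>> play_rows(
  moves=[
    [[-0.004,0.03,0,0,0,0,0.04],[-0.004,0.03,0,0,0,0,0.04],[-0.004,0.03,0,0,0,0,0.04],[-0.004,0.03,0,0,0,0,0.04],[-0.004,0.03,0,0,0,0,0.04],[-0.004,0.03,0,0,0,0,0.04],[-0.004,0.03,0,0,0,0,0.04],[0,0.03,0,0,0,0,0.04],[0,0.025,0,0,0,0,0.04],[0,0.015,0,0,0,0,0.04],[0,0.01,0,0,0,0,0.04],[0,0.005,0.01,0,0,0,0.04],[0,0.003,0.02,0,0,0,0.04],[0,0,0.03,0,0,0,0.04],[0,0,0.03,0,0,0,0.04],[0,0,0.025,0,0,0,0.04],[0,0,0.02,0,0,0,0.04],[0,0,0.01,0,0,0,0.04],[0,0,0.005,0,0,0,0.04],[0,0,0,0,0,0,0.04]],
  ],
)

```text
t: 36.73
ee_pos: [0.5722, -0.3601, 0.1027]
tool_rot: [-179.9, 0.1, 0.1]
wrist_force: [-0.6, -0.2, -1.3]
gripper_width: 0.0512
gripper_force: 42.3
```

>>> play_rows(
  moves=[
    [[0,0,0,0,0,0,0.04],[0,0,0,0,0,0,0.04]],
  ],
)

```text
t: 36.9
ee_pos: [0.5732, -0.3615, 0.1053]
tool_rot: [179.9, -0.1, 0.0]
wrist_force: [-0.0, -0.9, -1.6]
gripper_width: 0.0513
gripper_force: 42.3
```

>>> play_rows(
  moves=[
    [[-0.001,0.0005,0.002,0,0,0,0.04],[0,0,0.002,0,0,0,0.04],[0,0,0.001,0,0,0,0.04],[0,0,0.0005,0,0,0,0.04],[0,0,0,0,0,0,0.04],[0,0,0,0,0,0,0.04]],
  ],
)

```text
t: 37.4
ee_pos: [0.5718, -0.3623, 0.0995]
tool_rot: [179.9, -0.1, -0.0]
wrist_force: [-0.8, -0.4, 5.9]
gripper_width: 0.0516
gripper_force: 42.9
```

>>> play_rows(
  moves=[
    [[0,0,0,0,0,0,0.06],[0,0,0,0,0,0,0.075],[0,0,0,0,0,0,0.085],[0,0,0,0,0,0,0.085],[0,0,-0.01,0,0,0,0.085],[0,0,-0.025,0,0,0,0.085],[0,0,-0.035,0,0,0,0.085],[0,0,-0.035,0,0,0,0.085],[0,0,-0.025,0,0,0,0.085],[0,-0.01,-0.01,0,0,0,0.085],[0,-0.02,0,0,0,0,0.085],[-0.001,-0.036,0,0,0,0,0.085],[-0.001,-0.036,0,0,0,0,0.085],[-0.001,-0.036,0,0,0,0,0.085],[-0.001,-0.036,0,0,0,0,0.085],[-0.001,-0.036,0,0,0,0,0.085],[-0.001,-0.036,0,0,0,0,0.085],[-0.001,-0.036,0,0,0,0,0.085],[-0.002,-0.036,0,0,0,0,0.085],[-0.002,-0.036,0,0,0,0,0.085]],
  ],
)

```text
t: 39.07
ee_pos: [0.5595, -0.0057, 0.2384]
tool_rot: [-180.0, 0.0, 0.0]
wrist_force: [1.5, -0.1, 0.0]
gripper_width: 0.0853
gripper_force: 0.0
```

>>> play_rows(
  moves=[
    [[-0.002,-0.036,0,0,0,0,0.085],[-0.002,-0.036,0,0,0,0,0.085],[-0.002,-0.036,0,0,0,0,0.085],[0,-0.036,0,0,0,0,0.085],[0,-0.036,0,0,0,0,0.085],[0,-0.036,0,0,0,0,0.085],[0,-0.028,0,0,0,0,0.085],[0,-0.018,0,0,0,0,0.085],[0,-0.01,0,0,0,0,0.085],[0,-0.004,0.01,0,0,0,0.085],[0,-0.002,0.02,0,0,0,0.085],[0,0,0.015,0,0,0,0.085],[0,0,0.005,0,0,0,0.085],[0,0,0,0,0,0,0.085],[0,0,0,0,0,0,0.085]],
  ],
)

```text
t: 40.32
ee_pos: [0.5546, 0.269, 0.1883]
tool_rot: [180.0, 0.0, -0.1]
wrist_force: [-0.3, -0.5, 0.6]
gripper_width: 0.0846
gripper_force: 0.0
```

```bash
python3 - <<'E'
from h import *
print(env.observe()["ee_pos"]); C=cal("wrist"); im,de=env.camera("wrist")
circ(C,de,(200,100,460,330),.136,.17,.144,"can")
C=cal("top"); im,de=env.camera("top"); circ(C,de,(450,225,500,275),.1,.17,.109,"glue")
E
```

```text
[0.55463921 0.26901287 0.188338  ]
can [556.5 271.4] 25.2 z 0.1428
glue [ 570.6 -361.4] 26.6 z 0.1163
```

>>> play_rows(
  moves=[
    [[0.0005,-0.001,0.01,0,0,0,0.085],[0,0,0.02,0,0,0,0.085],[0,0,0.02,0,0,0,0.085],[0,0,0.017,0,0,0,0.085],[0,0,0.009,0,0,0,0.085],[0,0,0.003,0,0,0,0.085],[0,0,0,0,0,0,0.085],[0,0,0,0,0,0,0.07],[0,0,0,0,0,0,0.06],[0,0,0,0,0,0,0.05],[0,0,0,0,0,0,0.04],[0,0,0,0,0,0,0.04],[0,0,0,0,0,0,0.04]],
  ],
  force=40,
)

```text
t: 41.5
ee_pos: [0.5555, 0.2714, 0.1106]
tool_rot: [-179.9, -0.1, -0.0]
wrist_force: [-0.7, -1.4, 5.4]
gripper_width: 0.0506
gripper_force: 41.6
```

>>> play_rows(
  moves=[
    [[0,0,-0.005,0,0,0,0.04],[0,0,-0.015,0,0,0,0.04],[0,0,-0.03,0,0,0,0.04],[0,0,-0.035,0,0,0,0.04],[0,0,-0.035,0,0,0,0.04],[0,0,-0.025,0,0,0,0.04],[0,0,-0.01,0,0,0,0.04],[0,0.005,-0.005,0,0,0,0.04],[0,0.012,0,0,0,0,0.04],[0,0.018,0,0,0,0,0.04],[0.002,0.03,0,0,0,0,0.04],[0.002,0.03,0,0,0,0,0.04],[0.002,0.03,0,0,0,0,0.04],[0.002,0.03,0,0,0,0,0.04],[0.002,0.03,0,0,0,0,0.04],[0.002,0.03,0,0,0,0,0.04],[0.002,0.03,0,0,0,0,0.04],[0.002,0.03,0,0,0,0,0.04],[0.002,0.03,0,0,0,0,0.04],[0.002,0.03,0,0,0,0,0.04]],
  ],
)

```text
t: 43.17
ee_pos: [0.573, -0.0668, 0.2667]
tool_rot: [180.0, 0.3, -0.1]
wrist_force: [0.8, -0.2, -2.9]
gripper_width: 0.05
gripper_force: 42.6
```

>>> play_rows(
  moves=[
    [[0.002,0.03,0,0,0,0,0.04],[0.002,0.03,0,0,0,0,0.04],[0,0.03,0,0,0,0,0.04],[0,0.03,0,0,0,0,0.04],[0,0.021,0,0,0,0,0.04],[0,0.013,0,0,0,0,0.04],[0,0.01,0,0,0,0,0.04],[0,0.006,0.01,0,0,0,0.04],[0,0.003,0.02,0,0,0,0.04],[0,0,0.03,0,0,0,0.04],[0,0,0.03,0,0,0,0.04],[0,0,0.025,0,0,0,0.04],[0,0,0.02,0,0,0,0.04],[0,0,0.01,0,0,0,0.04],[0,0,0.005,0,0,0,0.04],[0,0,0,0,0,0,0.04],[0,0,0,0,0,0,0.04],[0,0,0,0,0,0,0.04]],
  ],
)

```text
t: 44.67
ee_pos: [0.5797, -0.2369, 0.1207]
tool_rot: [180.0, -0.1, 0.0]
wrist_force: [-0.3, 0.8, -2.6]
gripper_width: 0.0505
gripper_force: 42.5
```

>>> play_rows(
  moves=[
    [[-0.0005,0,0.002,0,0,0,0.04],[0,0,0.002,0,0,0,0.04],[0,0,0.001,0,0,0,0.04],[0,0,0.001,0,0,0,0.04],[0,0,0.0005,0,0,0,0.04],[0,0,0,0,0,0,0.04]],
  ],
)

```text
t: 45.17
ee_pos: [0.5788, -0.2371, 0.1147]
tool_rot: [179.9, -0.1, -0.0]
wrist_force: [-2.9, 0.4, 10.4]
gripper_width: 0.0507
gripper_force: 43.6
```

>>> play_rows(
  moves=[
    [[0,0,0,0,0,0,0.06],[0,0,0,0,0,0,0.075],[0,0,0,0,0,0,0.085],[0,0,0,0,0,0,0.085],[0,0,-0.01,0,0,0,0.085],[0,0,-0.025,0,0,0,0.085],[0,0,-0.035,0,0,0,0.085],[0,0,-0.03,0,0,0,0.085],[0,0,-0.02,0,0,0,0.085],[0,-0.01,-0.01,0,0,0,0.085],[0,-0.02,0,0,0,0,0.085],[-0.009,-0.036,0,0,0,0,0.085],[-0.009,-0.036,0,0,0,0,0.085],[-0.009,-0.036,0,0,0,0,0.085],[-0.009,-0.036,0,0,0,0,0.085],[-0.009,-0.036,0,0,0,0,0.085],[-0.009,-0.036,0,0,0,0,0.085],[-0.009,-0.036,0,0,0,0,0.085],[-0.009,-0.036,0,0,0,0,0.085]],
  ],
)

```text
t: 46.75
ee_pos: [0.5048, 0.0834, 0.2426]
tool_rot: [-180.0, 0.0, 0.0]
wrist_force: [1.4, 0.5, 0.2]
gripper_width: 0.0853
gripper_force: 0.0
```

>>> play_rows(
  moves=[
    [[-0.009,-0.036,0,0,0,0,0.085],[-0.009,-0.036,0,0,0,0,0.085],[-0.009,-0.036,0,0,0,0,0.085],[-0.009,-0.032,0,0,0,0,0.085],[-0.005,-0.025,0,0,0,0,0.085],[0,-0.015,0,0,0,0,0.085],[0,-0.007,0.01,0,0,0,0.085],[0,-0.003,0.02,0,0,0,0.085],[0,0,0.02,0,0,0,0.085],[0,0,0.01,0,0,0,0.085],[0,0,0,0,0,0,0.085],[0,0,0,0,0,0,0.085]],
  ],
)

```text
t: 47.75
ee_pos: [0.4652, 0.2704, 0.1823]
tool_rot: [179.9, 0.1, -0.0]
wrist_force: [1.2, 0.4, -0.4]
gripper_width: 0.0848
gripper_force: 0.0
```

```bash
python3 - <<'E'
from h import *
print(env.observe()["ee_pos"]); C=cal("wrist"); im,de=env.camera("wrist")
circ(C,de,(200,100,460,330),.126,.17,.134,"ink")
C=cal("top"); im,de=env.camera("top"); circ(C,de,(450,225,500,275),.1,.17,.109,"glue"); circ(C,de,(395,225,432,270),.136,.17,.148,"can")
E
```

```text
[0.46515625 0.27041633 0.1823062 ]
ink [465.5 270.6] 18.9 z 0.1329
glue [ 570.5 -361.8] 26.4 z 0.1165
can [ 578.4 -236.4] 26.1 z 0.1479
```

>>> play_rows(
  moves=[
    [[0,0,0.01,0,0,0,0.085],[0,0,0.02,0,0,0,0.085],[0,0,0.02,0,0,0,0.085],[0,0,0.012,0,0,0,0.085],[0,0,0.005,0,0,0,0.085],[0,0,0.001,0,0,0,0.085],[0,0,0,0,0,0,0.085],[0,0,0,0,0,0,0.06],[0,0,0,0,0,0,0.045],[0,0,0,0,0,0,0.035],[0,0,0,0,0,0,0.02],[0,0,0,0,0,0,0.02],[0,0,0,0,0,0,0.02]],
  ],
  force=40,
)

```text
t: 48.93
ee_pos: [0.4657, 0.2712, 0.1155]
tool_rot: [-180.0, -0.1, -0.0]
wrist_force: [-0.7, -1.5, 5.7]
gripper_width: 0.036
gripper_force: 39.6
```

>>> play_rows(
  moves=[
    [[0,0,-0.005,0,0,0,0.02],[0,0,-0.015,0,0,0,0.02],[0,0,-0.03,0,0,0,0.02],[0,0,-0.035,0,0,0,0.02],[0,0,-0.035,0,0,0,0.02],[0,0,-0.025,0,0,0,0.02],[0,0,-0.01,0,0,0,0.02],[0,0.005,-0.005,0,0,0,0.02],[0,0.012,0,0,0,0,0.02],[0.003,0.018,0,0,0,0,0.02],[0.003,0.03,0,0,0,0,0.02],[0.003,0.03,0,0,0,0,0.02],[0.003,0.03,0,0,0,0,0.02],[0.003,0.03,0,0,0,0,0.02],[0.003,0.03,0,0,0,0,0.02],[0.003,0.03,0,0,0,0,0.02],[0.003,0.03,0,0,0,0,0.02],[0.003,0.03,0,0,0,0,0.02],[0.003,0.03,0,0,0,0,0.02],[0.003,0.03,0,0,0,0,0.02]],
  ],
)

```text
t: 50.6
ee_pos: [0.4964, -0.0666, 0.2724]
tool_rot: [-180.0, 0.3, -0.1]
wrist_force: [1.3, 0.6, -1.9]
gripper_width: 0.0357
gripper_force: 40.5
```

>>> play_rows(
  moves=[
    [[0.003,0.03,0,0,0,0,0.02],[0.003,0.03,0,0,0,0,0.02],[0.003,0.03,0,0,0,0,0.02],[0.003,0.03,0,0,0,0,0.02],[0.003,0.03,0,0,0,0,0.02],[0.003,0.03,0,0,0,0,0.02],[0.003,0.02,0,0,0,0,0.02],[0.003,0.014,0,0,0,0,0.02],[0,0.01,0,0,0,0,0.02],[0,0.005,0.005,0,0,0,0.02],[0,0.002,0.01,0,0,0,0.02],[0,0,0.02,0,0,0,0.02],[0,0,0.025,0,0,0,0.02],[0,0,0.025,0,0,0,0.02],[0,0,0.025,0,0,0,0.02],[0,0,0.02,0,0,0,0.02],[0,0,0.012,0,0,0,0.02],[0,0,0.006,0,0,0,0.02],[0,0,0.002,0,0,0,0.02],[0,0,0,0,0,0,0.02]],
  ],
)

```text
t: 52.27
ee_pos: [0.5223, -0.2939, 0.1245]
tool_rot: [-180.0, 0.0, 0.1]
wrist_force: [0.6, 0.0, -0.9]
gripper_width: 0.0359
gripper_force: 40.6
```

>>> play_rows(
  moves=[
    [[0,0,0,0,0,0,0.02],[0,0,0,0,0,0,0.02]],
  ],
)

```text
t: 52.43
ee_pos: [0.5229, -0.2949, 0.1258]
tool_rot: [180.0, -0.1, 0.0]
wrist_force: [0.2, 0.3, -2.1]
gripper_width: 0.0357
gripper_force: 40.6
```

>>> play_rows(
  moves=[
    [[-0.0005,0,0.002,0,0,0,0.02],[0,0,0.002,0,0,0,0.02],[0,0,0.0015,0,0,0,0.02],[0,0,0.001,0,0,0,0.02],[0,0,0.0005,0,0,0,0.02],[0,0,0,0,0,0,0.02],[0,0,0,0,0,0,0.02]],
  ],
)

```text
t: 53.02
ee_pos: [0.5223, -0.2952, 0.1195]
tool_rot: [179.9, -0.1, -0.0]
wrist_force: [-4.0, -0.3, 10.3]
gripper_width: 0.0357
gripper_force: 41.8
```

Contact made. Release and move up and clear toward −x.

>>> play_rows(
  moves=[
    [[0,0,0,0,0,0,0.05],[0,0,0,0,0,0,0.07],[0,0,0,0,0,0,0.085],[0,0,0,0,0,0,0.085],[0,0,-0.01,0,0,0,0.085],[0,0,-0.025,0,0,0,0.085],[0,0,-0.035,0,0,0,0.085],[0,0,-0.03,0,0,0,0.085],[0,0,-0.02,0,0,0,0.085],[-0.01,0.02,-0.01,0,0,0,0.085],[-0.02,0.03,0,0,0,0,0.085],[-0.02,0.03,0,0,0,0,0.085],[-0.02,0.03,0,0,0,0,0.085],[-0.02,0.03,0,0,0,0,0.085],[-0.01,0.02,0,0,0,0,0.085],[-0.01,0.01,0,0,0,0,0.085],[0,0,0,0,0,0,0.085],[0,0,0,0,0,0,0.085],[0,0,0,0,0,0,0.085]],
  ],
)

```text
t: 54.6
ee_pos: [0.4133, -0.463, 0.248]
tool_rot: [-179.9, -0.1, 0.1]
wrist_force: [0.9, 0.8, -0.5]
gripper_width: 0.0853
gripper_force: 0.0
```

```bash
python3 - <<'E'
from h import *
print(env.observe()["ee_pos"]); C=cal("top"); im,de=env.camera("top"); cv2.imwrite("pics/t6.png",im[:,:,::-1])
circ(C,de,(450,225,500,275),.1,.17,.1165,"glue"); circ(C,de,(395,225,432,270),.136,.17,.148,"can"); circ(C,de,(430,262,462,295),.128,.17,.138,"ink"); circ(C,de,(262,200,320,262),.037,.06,.047,"pw"); circ(C,de,(385,295,410,320),.085,.2,.098,"stick")
E
```

```text
[ 0.41325921 -0.46296202  0.24804794]
glue [ 570.5 -359.3] 26.5 z 0.1168
can [ 578.5 -236.6] 26.0 z 0.1479
ink [ 520.8 -295.1] 18.8 z 0.138
pw [626.   12.8] 24.8 z 0.0464
stick [ 466.6 -202.3] 14.0 z 0.0979
```

View pics/t6.png

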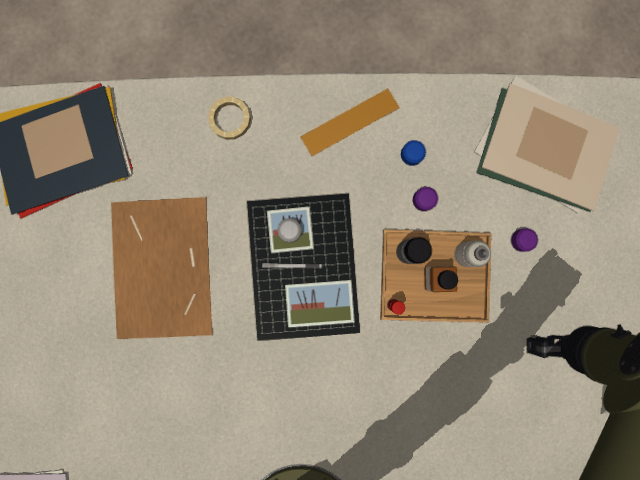

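All containers are within about 1.5 mm of their start positions: can (417,250), glue (475,252), ink (447,280). The paperweight is at (290,229) on the square print. Handing in.

```bash
python3 -c "
from bench import env
print(env.hand_in())"
```

```text
the job is handed in; nothing more can be done
None
```

I handed the job in at about 55 s: the last top view shows the steel paperweight within about 3 mm of the square print's centre, and all three containers upright and let go within about 2 mm of where they started; no verdict came back.

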